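# Re-stack the polishing arbor

### The job

Set up the polishing arbor: lift the lid off the tin by its knob and set it down on the bench, and if a worn black wheel is still on the post, take it off and lay it in the red scrap tray. Thread every coloured wheel that is on the bench down the post, hub up and fully home, the largest at the bottom and the smallest on top, then the brass collar from the tin on top of them. Put the lid back on the tin properly seated, and leave the other things on the bench where they are.

Things in the scene. Friction and masses are not known exactly. Their poses are not given: they have to be found in the camera images.
- wheel_green: Green polishing wheel: disc 100 mm across, 7 mm thick, round pale wood hub 38 mm across, 18 mm high in all (stands 11 mm above the disc, flush below; grip it here), 25 mm through hole. Origin: centre of the underside, z up. May be absent. Starts hub up on the bench in the front row, in any order.
- wheel_red: Red polishing wheel: disc 88 mm across, 7 mm thick, round pale wood hub 38 mm across, 18 mm high in all (stands 11 mm above the disc, flush below; grip it here), 25 mm through hole. Origin: centre of the underside, z up. May be absent. Starts hub up on the bench in the front row, in any order.
- wheel_yellow: Yellow polishing wheel: disc 76 mm across, 7 mm thick, round pale wood hub 38 mm across, 18 mm high in all (stands 11 mm above the disc, flush below; grip it here), 25 mm through hole. Origin: centre of the underside, z up. May be absent. Starts hub up on the bench in the front row, in any order.
- wheel_white: White polishing wheel: disc 64 mm across, 7 mm thick, round pale wood hub 38 mm across, 18 mm high in all (stands 11 mm above the disc, flush below; grip it here), 25 mm through hole. Origin: centre of the underside, z up. May be absent. Starts hub up on the bench in the front row, in any order.
- wheel_worn: Worn-out black polishing wheel: disc 82 mm across, 7 mm thick, round dark steel hub 38 mm across, 18 mm high in all (stands 11 mm above the disc, flush below; grip it here), 25 mm through hole. Origin: centre of the underside, z up. If present it starts fully down on the arbor's post; if absent the post is bare.
- collar: Plain brass collar (tube) 44 mm across, 25 mm high, with a 25 mm hole right through. Starts standing inside the lidded tin, near its middle, hidden by the lid. Origin: centre of the underside, z up.
- lid: Loose aluminium lid, 0.22 kg: flange 164 mm across, 6 mm thick; under it a plug 138 mm across, 8 mm deep that drops into the tin with 7 mm play all round; on it a wooden knob 30 mm across, its grip 24 to 46 mm above the origin. Origin: centre of the plug's underside, z up; 42 mm above the bench when seated on the tin, at bench height when set down on the bench.
- tin: Fixed open round aluminium tin, 160 mm across outside, 152 mm inside, 50 mm high, floor 5 mm thick. Stands to the left or to the right. Origin: centre of the underside.
- arbor: Fixed green round base 110 mm across and 20 mm high with an upright steel post in its middle, 20 mm across, rising 72 mm above the base's top (the last 6 mm taper to 8 mm). Origin: centre of the base's underside.
- arbor_seat (a point): Point on the post's axis at the level of the base's top face, 20 mm above the bench: the underside centre of a wheel that is fully home on the bare base lies here. Each wheel stacks 18 mm above the one below it (disc on hub).
- tray: Fixed shallow red plastic scrap tray, open, 160 x 160 mm outside, 150 x 150 mm inside, 28 mm high, floor 5 mm thick, sides along x and y at yaw 0. Stands to the right when the tin is to the left and the other way round. Origin: centre of the underside.
- tape: Roll of blue tape, may be absent, not needed: ring 66 mm across, 44 mm hole, 20 mm high. Lies in the row of wheels. Origin: centre of the underside.
- mug: White mug, 76 mm across, 90 mm high, behind the arbor; not needed. Origin: centre of the underside.
- hammer: Hammer 180 mm long lying behind the arbor along its own x; not needed. Origin: centre of its length.
- jar: Amber jar 56 mm across, 80 mm high, at the far right; not needed. Origin: centre of the underside.
- brush: Brush 180 mm long lying near the robot on the right along its own x; not needed. Origin: centre of its length.
- block: Steel bench block 70 x 70 x 25 mm near the robot on the left; not needed. Origin: centre of the underside.

How it is judged (in metres and radians):
On the way, in this order (a step that is already met when the one before it is completed fails the run):
1. the lid has been taken off the tin and set down, knob up and released, on the bench clear of the tin (horizontal distance between lid and tin above 0.15 m and height (world z) of lid below 0.006 m and angle between lid's own z axis and vertical below 0.1 rad and contact force between the fingers and lid below 0.2 N and linear speed of lid below 0.03 m/s), for 0.2 s.
2. all the coloured wheels present are fully home on the post, largest at the bottom to smallest on top, with the brass collar on top of them (horizontal distance between each of wheel_green, wheel_red, wheel_yellow, wheel_white, collar and arbor_seat below 0.006 m and angle between each of wheel_green, wheel_red, wheel_yellow, wheel_white, collar's own z axis and vertical below 0.08 rad and z of wheel_green in the frame of arbor_seat between -0.003 and 0.003 m and (z of wheel_red in the frame of arbor_seat between -0.003 and 0.003 m or z of wheel_red in the frame of wheel_green between 0.015 and 0.021 m) and (z of wheel_yellow in the frame of arbor_seat between -0.003 and 0.003 m or z of wheel_yellow in the frame of wheel_green between 0.015 and 0.021 m or z of wheel_yellow in the frame of wheel_red between 0.015 and 0.021 m) and (z of wheel_white in the frame of arbor_seat between -0.003 and 0.003 m or z of wheel_white in the frame of wheel_green between 0.015 and 0.021 m or z of wheel_white in the frame of wheel_red between 0.015 and 0.021 m or z of wheel_white in the frame of wheel_yellow between 0.015 and 0.021 m) and (z of collar in the frame of wheel_green between 0.015 and 0.021 m or z of collar in the frame of wheel_red between 0.015 and 0.021 m or z of collar in the frame of wheel_yellow between 0.015 and 0.021 m or z of collar in the frame of wheel_white between 0.015 and 0.021 m) and z of each of wheel_red, wheel_yellow, wheel_white, collar in the frame of wheel_green above 0.01 m and z of each of wheel_yellow, wheel_white, collar in the frame of wheel_red above 0.01 m and z of each of wheel_white, collar in the frame of wheel_yellow above 0.01 m and z of collar in the frame of wheel_white above 0.01 m and linear speed of each of wheel_green, wheel_red, wheel_yellow, wheel_white, collar below 0.03 m/s), for 0.2 s.
At the end, for the whole second after the job is handed in: Wheels present are home on the post, largest lowest (6 mm off axis, 0.08 rad tilt, heights within 3 mm), collar on top; worn wheel lies in the tray (within 45 mm of its middle in x and y, under 30 mm high); lid sits level in the tin (within 12 mm of centre, 4 mm in height); all at rest (all of step 2 and x of wheel_worn in the frame of tray between -0.045 and 0.045 m and y of wheel_worn in the frame of tray between -0.045 and 0.045 m and z of wheel_worn in the frame of tray below 0.03 m and linear speed of each of wheel_worn, lid below 0.03 m/s and horizontal distance between lid and tin below 0.012 m and z of lid in the frame of tin between 0.039 and 0.046 m and angle between lid's own z axis and vertical below 0.05 rad); the robot touches nothing.
It fails at once if the roll of tape has been shoved more than 80 mm (distance of tape from where it was at the start of the episode above 0.08 m).
It fails at once if the mug, hammer, jar, brush or bench block has been shoved more than 50 mm (distance of any of mug, hammer, jar, brush, block from where it was at the start of the episode above 0.05 m).
Of wheel_green, wheel_red, wheel_yellow, wheel_white only 2 to 3 are there at a start; the rules pass over those that are not, and their reading is None.
Of wheel_worn, tape only 1 to 2 are there at a start; the rules pass over those that are not, and their reading is None.
At some moment in a run one of wheel_green, wheel_red, wheel_yellow, wheel_white may be knocked a few centimetres aside while the robot is not near it.
Once in a run the grip may slacken for a moment while it holds something.
It also fails if it takes over 210 s, if anything falls off the work surface, if the arm or the gripper's body presses on something with over 40 N, if the wrist force passes 120 N, or if a joint passes its speed limit or range.

### The arm

A 6-joint arm with a two-finger parallel gripper is mounted at the origin on the work surface. World frame = base frame: x ahead of the robot, y to its left, z up, the work surface at z = 0. Lengths are in m, angles in degrees, forces in N, time in s.
With the tool pointing down it reaches from about 0.4 to 0.825 m from the base axis. Payload 7 kg.
Tool frame: the origin (TCP) lies midway between the tips of the shut fingers; the grasp point (between the pads) lies ctrl.grasp_offset behind it (ctrl.grasp_offset is the distance from the TCP to the grasp point, in m); z points along the fingers, y is the line along which they close (so a half turn about z gives the same grasp; the last joint's range is limited). The gripper opens to 88 mm and grips with 3 to 60 N. Pads are 19 mm wide; open, the fingers measure 130 mm over their backs; the gripper's body (78 mm by 193 mm) begins 47 mm behind the grasp point.
Start: joints at [79.819, 20.546, 0.682, 0, -70.136, -16.507], TCP at [0.303, 0.603, 0.227] pointing down, gripper open.
Joint ranges: [-176.03, 176.03], [-82.01, 121.73], [-58.28, 71.71], [-173.87, 95.51], [-174.79, -0.11], [-173.66, 173.66]. Speed limits (degrees/s): [136.94, 136.94, 172.46, 180, 180, 180].

### API

Orientations are given as [roll, pitch, yaw] about the fixed x, y, z axes, in that order (R = Rz(yaw) Ry(pitch) Rx(roll)).
In Python, from plant import ctrl gives the robot as it stands. The module is installed in compiled form; this text tells all that it offers.
- The arm moves only by the tool send_rows, never from a script. Its argument "increments" is a list that holds one entry, the list of rows, each a list of 4 numbers: the shift along the world's x, y, z normalised to -1 to 1, where 1 is 0.2 m, then the turn about the world's z normalised to -1 to 1, where 1 is 1.5 rad. In form: [[[x, y, z, roll], ...]]. A call has 1 to 12 rows; each row is the pose to reach, as a shift and turn from the pose commanded when the call began; what a row does not reach only later rows make up. A row lasts 1/8 s, in which the tool goes at most 62.5 mm and 10.7 degrees, less where a joint would pass 70% of its speed; a pose out of reach is approached as far as the arm can. A call with a number of a shift or a turn outside -1 to 1 is refused whole. A call with a gripper value outside its range is refused whole. "jaw" is the opening, from 0 (shut) to 1 (fully open), set as the call begins (left out, the last holds). The fingers move at their own pace and stop on an object; the grip force is fixed at half the most. Time passes only in rows, so rows that repeat a pose let the fingers close. It gives the time, the measured TCP pose, the force, the opening and the grip force at its end, in the units of the state.
- ctrl.get_obs(): the state, without advancing time (a new reading comes with each control period).
- ctrl.snapshot(name): name is "scene" or "top" or "wrist"; returns the picture (480x640x3 uint8, red, green, blue); there is no depth.
- ctrl.calibration(name): a dict with "mtx" (3x3 intrinsics, pixels), "eye" and "attitude" of the camera in the world. Camera axes: x right, y up, looking along -z (the intrinsics and any distortion apply to the point x, -y, -z); pixel columns grow to the right and rows downward; lengths in m; the calibration is good to about 2 mm. A picture is of the moment at which its call begins: read the wrist's pose just before it. calibration takes no time and is no camera call; for the wrist camera it gives the pose at the moment of the call.
- ctrl.close_job(): hands the job in; it is judged then, once.
Trained networks look in the newest picture that a camera, given by its name, has taken for a name from the list of things; names that differ only in an ending like _2 or _b are one class to them, and where a whole thing is asked for, a point or a joint stands for the part that bears it (a point fixed in the world has none). Each returns a list of dicts, best first, with "conf" (0 to 1); they miss things now and then, are a little off and sometimes report something else, mostly with a low value. They report only what shows in the picture. A call takes as long as a camera call.
- ctrl.trace(thing, camera): "mask" (480x640 bool, what is visible of it) and "bbox" ([left, top, right, bottom] in pixels, round what is visible of it).
- ctrl.spot_point(thing, camera): "pixel" ([row, column] in pixels: a listed point, or the origin of a listed thing).
The state is a dict: "clock": time; "joint_pos": joint angles; "qvel": joint speeds; "tau": joint torques, N m; "tool_pos": TCP position; "orientation": TCP orientation; "force": force on the tool from outside, world axes, zero at the start; "moment": the same for the moment, N m; "opening": finger opening in m; "gripper_force": force on a finger pad.
Only numpy, scipy, OpenCV 4.12 (cv2) and the standard library are available. Lean on these libraries where they do the work, as an engineer would, in place of code of your own. Each camera call takes 0.05 s, during which the arm holds its last target. There are 200 camera calls.

## Working session

There is one attempt and no reset: what is moved stays moved. The work goes in short steps, Python scripts to look and compute and a tool call to move; the robot and the scene stay as the last step left them, time stands still between calls to the robot, and variables do not carry over. Pictures are saved under pics/ and viewed, at most 14 in all, crops included, and the job is handed in when it is done.

Besides the shell and the picture viewer there is one more tool, called after "Emit:" by a JSON object that holds its "api" and its "payload". send_rows: Moves the arm, as the interface text tells. Its arguments: {"type":"object","properties":{"increments":{"type":"array"},"jaw":{"type":"number"}},"required":["increments"]}

```bash
mkdir -p pics; cat > h.py <<'E'
from plant import ctrl
import numpy as np, cv2
def save(cam,name):
    im=ctrl.snapshot(cam); cv2.imwrite(f'pics/{name}.png',im[:,:,::-1]); return im
def ray(cam,px):  # px=(row,col)
    c=ctrl.calibration(cam); K=np.array(c['mtx']); R=np.array(c['attitude'])
    if R.shape!=(3,3):
        from scipy.spatial.transform import Rotation as Ro
        R=Ro.from_euler('xyz',R,degrees=True).as_matrix()
    d=cv2.undistortPoints(np.array([[[px[1],px[0]]]],float),K,np.array(c.get('dist',np.zeros(5)),float))[0,0]
    return np.array(c['eye']),R@np.array([d[0],-d[1],-1])
def at(cam,px,z):
    e,d=ray(cam,px); return e+d*(z-e[2])/d[2]
def find(t,cam,z=0):
    out=[]
    for r in ctrl.spot_point(t,cam)[:2]: out.append((round(r['conf'],2),np.round(r['pixel']).tolist(),np.round(at(cam,r['pixel'],z),4).tolist()))
    return out
E
python3 - <<'E'
from h import *
print(ctrl.calibration('top'),ctrl.calibration('scene'),ctrl.grasp_offset,ctrl.get_obs())
save('top','top0');save('scene','sc0')
for t,z in [('wheel_green',0),('wheel_red',0),('wheel_yellow',0),('wheel_white',0),('wheel_worn',.02),('lid',.042),('tin',0),('arbor',0),('arbor_seat',.02),('tray',0),('tape',0),('mug',0),('hammer',0),('jar',0),('brush',0),('block',0)]:
    print(t,find(t,'top',z),find(t,'scene',z)[:1])
E
```

```text
{'mtx': array([[446.21495859,   0.        , 312.35013794],
       [  0.        , 446.21495859, 246.09405049],
       [  0.        ,   0.        ,   1.        ]]), 'eye': array([ 0.46271924, -0.06776807,  1.19444918]), 'attitude': array([  3.38701336,  -0.69552644, -88.47726166])} {'mtx': array([[555.06389256,   0.        , 320.21910088],
       [  0.        , 555.06389256, 242.44785474],
       [  0.        ,   0.        ,   1.        ]]), 'eye': array([1.14138326, 0.02149271, 1.09010665]), 'attitude': array([3.13616848e+01, 6.76370830e-02, 9.94545854e+01])} 0.0188 {'clock': 0.0, 'joint_pos': array([ 7.98194863e+01,  2.05921499e+01,  6.34677115e-01, -2.04590067e-02,
       -7.01348961e+01, -1.65103982e+01]), 'qvel': array([0.02033542, 0.11694971, 0.00556391, 0.05874621, 0.03534165,
       0.00526174]), 'tau': array([ 1.01264664e-03, -5.82710230e+01,  2.93047392e+01,  6.99697226e+00,
        6.80483630e-03, -1.60551522e-04]), 'tool_pos': array([0.30296253, 0.60265676, 0.22562041]), 'orientation': array([ 1.79905973e+02, -7.81312044e-03, -2.66978731e+01]), 'force': array([0.19546736, 0
[... 943 characters left out ...]
 [0.6044, -0.0202, 0.02])]
tray [] [(0.93, [318.0, 488.0], [0.6121, 0.2944, 0.0])]
tape [(0.75, [277.0, 372.0], [0.4556, -0.2408, 0.0])] [(0.83, [218.0, 258.0], [0.4445, -0.2444, 0.0])]
mug [(0.66, [152.0, 238.0], [0.785, 0.1292, 0.0])] [(0.84, [385.0, 402.0], [0.7863, 0.1266, 0.0])]
hammer [(0.94, [156.0, 297.0], [0.7774, -0.0325, 0.0])] [(0.93, [364.0, 324.0], [0.7695, -0.0331, 0.0])]
jar [(0.93, [216.0, 451.0], [0.6263, -0.4536, 0.0]), (0.61, [218.0, 392.0], [0.6158, -0.2932, 0.0])] [(0.84, [270.0, 147.0], [0.6217, -0.4579, 0.0])]
brush [(0.98, [339.0, 375.0], [0.2914, -0.2529, 0.0])] [(0.61, [166.0, 270.0], [0.2849, -0.2511, 0.0])]
block [] [(0.91, [191.0, 464.0], [0.2831, 0.2314, 0.0])]
```

View pics/top0.png

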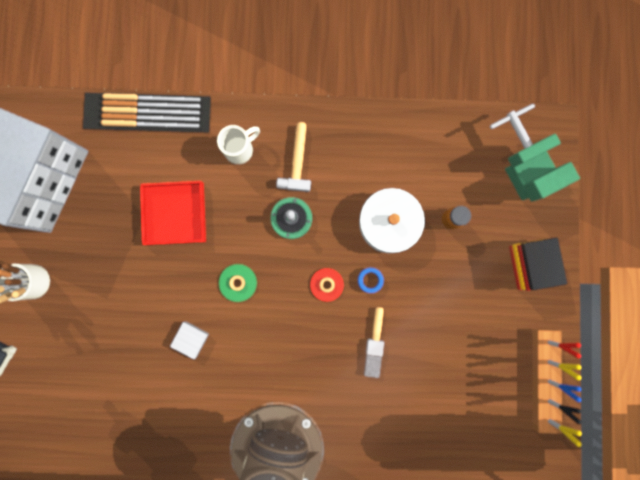

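View pics/sc0.png

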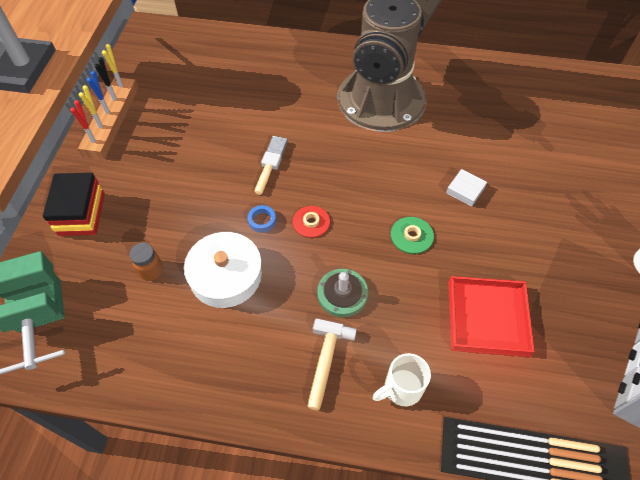

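The top view shows green (282,238), red (282,325), tape (277,372), the worn wheel on the arbor (215,291), the lidded tin on the right (220,391), and the tray on the left (212,172). The scene view confirms this. There are two coloured wheels, green and red, and the lid can go on free bench at about (0.45,-0.42). I'm moving over the lid now.

Emit:
{"api": "send_rows", "payload": {"increments": [[[0.1,-0.2,0.01,0],[0.2,-0.45,0.02,0],[0.25,-0.7,0.02,0],[0.3,-0.9,0.03,0]]], "jaw": 1}}

```text
clock: 2.2
tool_pos: [0.3634, 0.4211, 0.2327]
orientation: [-180.0, 0.0, -26.7]
force: [0.2, 0.6, 0.7]
opening: 0.0878
gripper_force: 0.0
```

Emit:
{"api": "send_rows", "payload": {"increments": [[[0.1,-0.25,0.01,0],[0.2,-0.5,0.02,0],[0.25,-0.75,0.02,0],[0.3,-1,0.03,0]]]}}

```text
clock: 2.7
tool_pos: [0.4233, 0.2214, 0.2388]
orientation: [-180.0, -0.0, -26.7]
force: [-0.3, 0.3, -0.2]
opening: 0.0877
gripper_force: 0.0
```

Emit:
{"api": "send_rows", "payload": {"increments": [[[0.1,-0.25,0.01,0],[0.2,-0.5,0.02,0],[0.25,-0.75,0.02,0],[0.3,-1,0.03,0]]]}}

```text
clock: 3.2
tool_pos: [0.4833, 0.0214, 0.2448]
orientation: [-180.0, -0.0, -26.7]
force: [1.6, -0.2, 0.5]
opening: 0.0874
gripper_force: 0.0
```

Emit:
{"api": "send_rows", "payload": {"increments": [[[0.1,-0.25,0.01,0],[0.2,-0.5,0.02,0],[0.25,-0.75,0.02,0],[0.3,-1,0.03,0],[0.3,-1,0.03,0]]]}}

```text
clock: 3.82
tool_pos: [0.5433, -0.18, 0.2501]
orientation: [180.0, 0.0, -26.9]
force: [-0.8, 0.7, -0.1]
opening: 0.0874
gripper_force: 0.0
```

```bash
cat >> h.py <<'E'
def look(items,cam='wrist',name=None):
    o=ctrl.get_obs(); print('t',round(o['clock'],2),'tcp',np.round(o['tool_pos'],4),'yaw',np.round(o['orientation'],1),'open',round(o['opening'],4),'F',np.round(o['force'],1))
    im=ctrl.snapshot(cam)
    if name: cv2.imwrite(f'pics/{name}.png',im[:,:,::-1])
    for t,z,zr in items:
        s=find(t,cam,z)[:1]; m=ctrl.trace(t,cam)[:1]; q=None
        if m:
            c=max(cv2.findContours(m[0]['mask'].astype(np.uint8),0,2)[0],key=cv2.contourArea)
            P=np.array([at(cam,(p[0][1],p[0][0]),zr)[:2] for p in c]).astype(np.float32)
            (cx,cy),r=cv2.minEnclosingCircle(P); q=(round(m[0]['conf'],2),np.round([cx,cy,r],4).tolist(),m[0]['bbox'])
        print(t,'spot',s,'circ',q)
E
python3 - <<'E'
from h import *
c=ctrl.calibration('wrist'); print(c)
look([('lid',.042,.056),('wheel_red',0,.007),('wheel_worn',.02,.027),('arbor_seat',.02,.02),('arbor',0,.02)],name='w1')
look([('lid',.042,.056),('wheel_red',0,.007),('wheel_green',0,.007),('wheel_worn',.02,.027),('tray',0,.028),('tape',0,.02)],cam='top')
E
```

```text
{'mtx': array([[384.50357137,   0.        , 321.92900736],
       [  0.        , 384.50357137, 234.51199379],
       [  0.        ,   0.        ,   1.        ]]), 'eye': array([ 0.61387121, -0.21594306,  0.40745576]), 'attitude': array([-1.72062016e+01, -2.06381070e-02, -1.16896973e+02])}
t 3.83 tcp [ 0.5433 -0.18    0.2501] yaw [180.    0.  -26.9] open 0.0874 F [-0.8  0.7 -0.1]
lid spot [(0.58, [92.0, 390.0], [0.6041, -0.277, 0.042])] circ (0.79, [0.6037, -0.2761, 0.0817], [299.9, 0.3, 487.8, 186.2])
wheel_red spot [(0.77, [298.0, 314.0], [0.4351, -0.1118, 0.0])] circ None
wheel_worn spot [] circ (0.79, [0.6059, -0.0162, 0.0417], [116.6, 173.9, 194.8, 251.2])
arbor_seat spot [(0.71, [214.0, 157.0], [0.6032, -0.0139, 0.02])] circ (0.93, [0.6067, -0.0186, 0.0571], [102.1, 157.3, 211.6, 259.6])
arbor spot [(0.87, [210.0, 165.0], [0.603, -0.0146, 0.0])] circ (0.65, [0.605, -0.0187, 0.0572], [103.1, 160.4, 215.5, 261.6])
t 4.38 tcp [ 0.5432 -0.1764  0.2507] yaw [-180.    -0.   -26.6] open 0.0879 F [-0.2 -0.  -0.9]
lid spot [] circ (0.38, [0.2912, 0.2433, 0.0342], [172.2, 322.2, 182.8, 353.7])
wheel_red spot [(0.71, [282.0, 326.0], [0.4383, -0.1207, 0.0])] circ None
wheel_green spot [] circ None
wheel_worn spot [] circ None
tray spot [] circ (0.67, [0.6083, 0.3099, 0.0963], [140.5, 180.8, 187.4, 245.6])
tape spot [(0.87, [280.0, 373.0], [0.4487, -0.2444, 0.0])] circ (0.64, [0.4465, -0.2346, 0.0333], [357.5, 263.7, 384.3, 292.3])
```

```bash
python3 - <<'E'
from h import *
look([('lid',.042,.056),('wheel_red',0,.007),('wheel_worn',.02,.027),('arbor',0,.02)],name='w2')
print(np.round(ctrl.get_obs()['tool_pos'],4))
E
```

```text
t 5.03 tcp [ 0.5431 -0.177   0.2505] yaw [180.    0.  -26.7] open 0.088 F [0.2 0.2 0.5]
lid spot [(0.61, [89.0, 395.0], [0.6053, -0.2809, 0.042])] circ (0.86, [0.6035, -0.2792, 0.0814], [304.6, 0.0, 491.6, 185.8])
wheel_red spot [(0.86, [297.0, 320.0], [0.4332, -0.1197, 0.0])] circ (0.72, [0.4335, -0.1189, 0.0443], [284.1, 265.2, 355.9, 328.9])
wheel_worn spot [(0.72, [245.0, 403.0], [0.4577, -0.2307, 0.02])] circ (0.94, [0.6063, -0.0214, 0.0418], [118.0, 170.3, 196.8, 252.4])
arbor spot [(0.66, [208.0, 166.0], [0.6039, -0.0176, 0.0])] circ (0.74, [0.6067, -0.023, 0.0574], [107.2, 158.5, 215.9, 259.1])
[ 0.5432 -0.1769  0.2505]
```

View pics/w2.png

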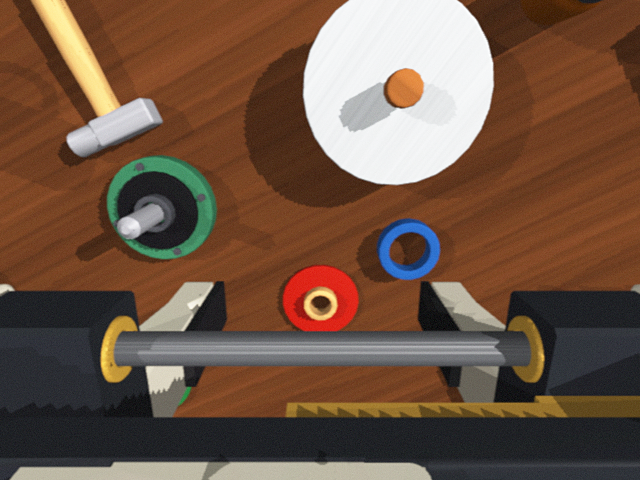

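The wrist view shows the knob at (88,404). The lid circle fits at (0.6035,-0.279), and its radius of 81.4 mm matches the stated size. I'll descend and grip.

Emit:
{"api": "send_rows", "payload": {"increments": [[[0.15,-0.25,-0.1,0],[0.305,-0.512,-0.3,0],[0.305,-0.512,-0.5,0],[0.305,-0.512,-0.7,0],[0.305,-0.512,-0.85,0],[0.305,-0.512,-0.935,0],[0.305,-0.512,-0.935,0]]], "jaw": 1}}

```text
clock: 6.35
tool_pos: [0.6037, -0.2792, 0.0626]
orientation: [180.0, 0.1, -26.7]
force: [-0.8, -0.1, 0.6]
opening: 0.0878
gripper_force: 0.0
```

Emit:
{"api": "send_rows", "payload": {"increments": [[[0,0,0,0],[0,0,0,0],[0,0,0,0],[0,0,0,0],[0,0,0,0],[0,0,0,0]]], "jaw": 0}}

```text
clock: 7.1
tool_pos: [0.6041, -0.2793, 0.0635]
orientation: [-180.0, 0.0, -26.7]
force: [-0.1, -0.2, 0.2]
opening: 0.0334
gripper_force: 0.0
```

Emit:
{"api": "send_rows", "payload": {"increments": [[[0,0,0.1,0],[0,0,0.25,0],[0,0,0.35,0],[0,0,0.35,0]]]}}

```text
clock: 7.6
tool_pos: [0.605, -0.2795, 0.1348]
orientation: [-180.0, -0.1, -26.7]
force: [0.3, 0.5, -2.8]
opening: 0.029
gripper_force: 30.0
```

Emit:
{"api": "send_rows", "payload": {"increments": [[[-0.12,-0.1,0,0],[-0.33,-0.3,0,0],[-0.55,-0.5,0,0],[-0.7,-0.65,0,0],[-0.77,-0.7,0,0],[-0.77,-0.7,-0.1,0],[-0.77,-0.7,-0.25,0],[-0.77,-0.7,-0.37,0],[-0.77,-0.7,-0.45,0],[-0.77,-0.7,-0.49,0],[-0.77,-0.7,-0.5,0]]]}}

```text
clock: 8.98
tool_pos: [0.4502, -0.4193, 0.0333]
orientation: [180.0, 0.0, -26.7]
force: [-1.1, -0.6, -1.4]
opening: 0.0292
gripper_force: 30.0
```

Emit:
{"api": "send_rows", "payload": {"increments": [[[0,0,-0.01,0],[0,0,-0.02,0],[0,0,-0.02,0]]]}}

```text
clock: 9.35
tool_pos: [0.4503, -0.4194, 0.0298]
orientation: [-180.0, -0.0, -26.7]
force: [-1.3, 0.0, -2.0]
opening: 0.0291
gripper_force: 30.0
```

Emit:
{"api": "send_rows", "payload": {"increments": [[[0,0,-0.01,0],[0,0,-0.015,0],[0,0,-0.015,0]]]}}

```text
clock: 9.72
tool_pos: [0.4501, -0.4193, 0.0265]
orientation: [-180.0, 0.0, -26.7]
force: [0.5, 0.5, -2.5]
opening: 0.0292
gripper_force: 30.0
```

Emit:
{"api": "send_rows", "payload": {"increments": [[[0,0,-0.007,0],[0,0,-0.012,0],[0,0,-0.012,0]]]}}

```text
clock: 10.1
tool_pos: [0.4504, -0.4194, 0.0252]
orientation: [180.0, -0.0, -26.7]
force: [-1.9, 2.5, 6.3]
opening: 0.0292
gripper_force: 30.0
```

The lid touched the bench. Releasing it and moving up to view the tin.

Emit:
{"api": "send_rows", "payload": {"increments": [[[0,0,0,0],[0,0,0,0],[0,0,0,0],[0,0,0,0],[0,0,0,0]]], "jaw": 1}}

```text
clock: 10.72
tool_pos: [0.4502, -0.4194, 0.0241]
orientation: [180.0, 0.0, -26.7]
force: [0.8, -0.9, 0.3]
opening: 0.0736
gripper_force: 0.0
```

Emit:
{"api": "send_rows", "payload": {"increments": [[[0,0,0.2,0],[0,0,0.5,0],[0,0,0.8,0],[0,0.1,1,0]]]}}

```text
clock: 11.22
tool_pos: [0.4507, -0.4003, 0.2273]
orientation: [180.0, -0.2, -26.7]
force: [0.1, 0.3, 0.1]
opening: 0.0877
gripper_force: 0.0
```

Emit:
{"api": "send_rows", "payload": {"increments": [[[0.15,0.25,0,0],[0.25,0.5,0,0],[0.4,0.75,0,0],[0.5,1,0,0]]]}}

```text
clock: 11.72
tool_pos: [0.551, -0.1976, 0.2243]
orientation: [-180.0, -0.0, -26.7]
force: [0.4, 0.9, -0.1]
opening: 0.0877
gripper_force: 0.0
```

Emit:
{"api": "send_rows", "payload": {"increments": [[[0,0.1,0,0],[0,0.2,0,0],[0,0.25,0,0],[0,0.25,0,0],[0,0.25,0,0],[0,0.25,0,0]]]}}

```text
clock: 12.48
tool_pos: [0.55, -0.1501, 0.2241]
orientation: [180.0, 0.0, -26.7]
force: [-0.6, 0.4, -0.4]
opening: 0.0875
gripper_force: 0.0
```

```bash
python3 - <<'E'
from h import *
look([('collar',.005,.03),('tin',0,.05),('wheel_red',0,.007),('wheel_worn',.02,.027),('arbor',0,.02),('lid',0,.014)],name='w3')
o=ctrl.get_obs();print(o['tool_pos'])
E
```

```text
t 12.47 tcp [ 0.55   -0.1501  0.2241] yaw [180.    0.  -26.7] open 0.0875 F [-0.6  0.4 -0.4]
collar spot [(0.83, [77.0, 415.0], [0.613, -0.276, 0.005])] circ (0.63, [0.6135, -0.2743, 0.0237], [389.7, 42.8, 446.4, 102.6])
tin spot [] circ (0.8, [0.6025, -0.2803, 0.0807], [337.0, 0.0, 542.7, 181.7])
wheel_red spot [(0.55, [302.0, 343.0], [0.4352, -0.1182, 0.0])] circ (0.71, [0.4343, -0.1189, 0.0448], [302.2, 268.8, 383.2, 329.6])
wheel_worn spot [(0.98, [213.0, 179.0], [0.602, -0.0212, 0.02])] circ (0.68, [0.6065, -0.0203, 0.0412], [130.4, 171.2, 218.9, 252.9])
arbor spot [(0.63, [205.0, 182.0], [0.607, -0.0189, 0.0])] circ (0.64, [0.6079, -0.0216, 0.0571], [118.3, 151.3, 234.6, 263.1])
lid spot [(0.96, [164.0, 610.0], [0.4531, -0.4172, 0.0])] circ (0.75, [0.4532, -0.4151, 0.0814], [531.2, 76.0, 638.9, 249.5])
[ 0.55018889 -0.14932004  0.22416214]
```

View pics/w3.png

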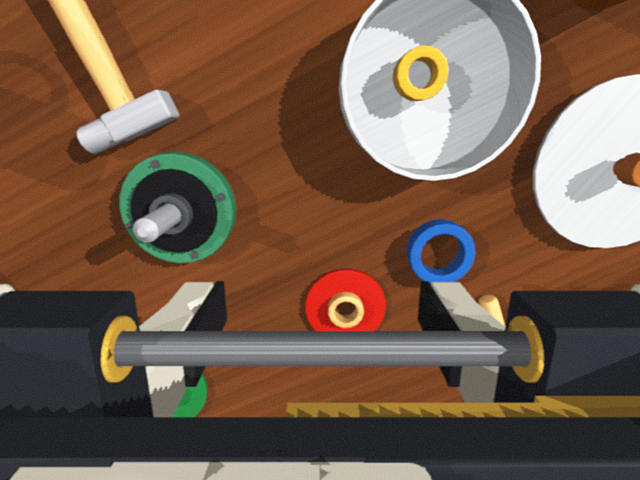

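The tin is open with the collar at (72,422). The lid rests on the bench on the right, and the worn wheel is on the post, whose tip is near (232,146). Now checking the post axis.

```bash
python3 - <<'E'
from h import *
for p in [(232,146),(230,144),(234,148)]: print(at('wrist',p,.092))
im=cv2.imread('pics/w3.png')[160:270,110:245]; hsv=cv2.cvtColor(im,cv2.COLOR_BGR2HSV)
m=((hsv[...,0]>55)&(hsv[...,0]<95)&(hsv[...,1]>80)).astype(np.uint8)
c=max(cv2.findContours(m,0,1)[0],key=cv2.contourArea)[:,0]
P=np.array([at('wrist',(y+160,x+110),.02)[:2] for x,y in c]).astype(np.float32)
print(cv2.minEnclosingCircle(P),cv2.fitEllipse(P))
E
```

```text
[ 0.60480148 -0.02201861  0.092     ]
[ 0.60687345 -0.02154893  0.092     ]
[ 0.60272286 -0.0224898   0.092     ]
((0.6071107387542725, -0.022075902670621872), 0.05655818060040474) ((0.60478675365448, -0.020914945751428604), (0.10262283682823181, 0.11272267997264862), 168.51283264160156)
```

Emit:
{"api": "send_rows", "payload": {"increments": [[[0.1,0.25,0,0],[0.2,0.5,-0.05,0],[0.28,0.642,-0.15,0],[0.28,0.642,-0.35,0],[0.28,0.642,-0.6,0],[0.28,0.642,-0.8,0],[0.28,0.642,-0.93,0],[0.28,0.642,-0.98,0],[0.28,0.642,-0.98,0]]]}}

```text
clock: 14.25
tool_pos: [0.6062, -0.021, 0.028]
orientation: [180.0, 0.0, -26.7]
force: [0.3, -0.0, 1.0]
opening: 0.0874
gripper_force: 0.0
```

Emit:
{"api": "send_rows", "payload": {"increments": [[[0,0,0,0],[0,0,0,0],[0,0,0,0],[0,0,0,0],[0,0,0,0],[0,0,0,0],[0,0,0,0],[0,0,0,0]]], "jaw": 0}}

```text
clock: 15.25
tool_pos: [0.6063, -0.0209, 0.0282]
orientation: [-180.0, -0.0, -26.7]
force: [-0.3, -0.7, 1.9]
opening: 0.0371
gripper_force: 30.0
```

Emit:
{"api": "send_rows", "payload": {"increments": [[[0,0,0.06,0],[0,0,0.2,0],[0,0,0.35,0],[0,0,0.48,0],[0,0,0.52,0],[0,0.1,0.52,0],[0,0.3,0.52,0],[0,0.55,0.52,0],[0,0.8,0.52,0],[0,1,0.52,0]]]}}

```text
clock: 16.5
tool_pos: [0.6051, 0.1816, 0.1307]
orientation: [179.9, 0.1, -26.6]
force: [0.4, -0.0, -0.9]
opening: 0.0369
gripper_force: 30.0
```

```bash
python3 - <<'E'
from h import *
look([('tray',0,.028),('wheel_green',0,.007)],cam='wrist',name='w4')
look([('tray',0,.028)],cam='scene')
E
```

```text
t 16.5 tcp [0.6051 0.1816 0.1307] yaw [ 1.799e+02  1.000e-01 -2.660e+01] open 0.0369 F [ 0.4 -0.  -0.9]
tray spot [(0.97, [277.0, 193.0], [0.6107, 0.2975, 0.0])] circ (0.61, [0.6549, 0.2923, 0.0888], [32.3, 138.5, 334.1, 316.0])
wheel_green spot [] circ None
t 16.75 tcp [0.6052 0.1794 0.1309] yaw [ 1.799e+02  1.000e-01 -2.660e+01] open 0.0371 F [-0.5 -0.8 -0.2]
tray spot [(0.67, [280.0, 447.0], [0.5349, 0.2036, 0.0])] circ (0.57, [0.619, 0.2888, 0.1159], [452.4, 279.6, 534.9, 354.7])
```

View pics/w4.png

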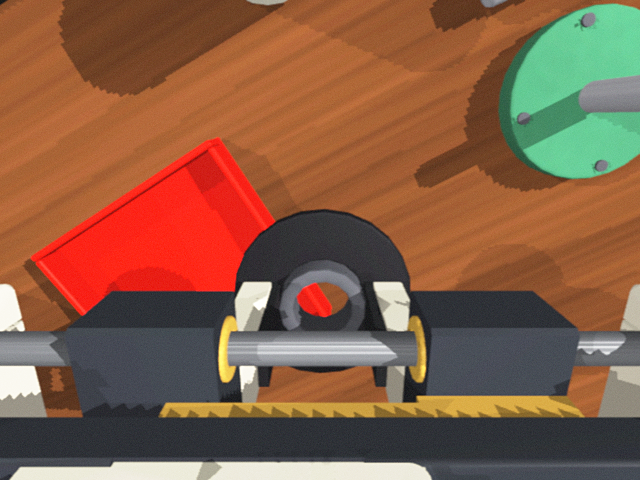

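The worn wheel is held at about (290,323), and the tray's far corners are at (140,217) and (260,33). That puts the tray centre at about (0.61,0.297), so I'll lay the wheel in.

Emit:
{"api": "send_rows", "payload": {"increments": [[[0,0.2,0,0],[0,0.4,0,0],[0.02,0.585,0,0],[0.02,0.585,-0.1,0],[0.02,0.585,-0.3,0],[0.02,0.585,-0.45,0],[0.02,0.585,-0.54,0],[0.02,0.585,-0.58,0],[0.02,0.585,-0.58,0]]]}}

```text
clock: 18.02
tool_pos: [0.6105, 0.2959, 0.0164]
orientation: [-180.0, -0.0, -26.7]
force: [0.8, 0.9, 0.3]
opening: 0.0367
gripper_force: 30.0
```

Emit:
{"api": "send_rows", "payload": {"increments": [[[0,0,0,0],[0,0,0,0],[0,0,0,0],[0,0,0,0],[0,0,0,0]]], "jaw": 0.8}}

```text
clock: 18.65
tool_pos: [0.6102, 0.2961, 0.0163]
orientation: [-180.0, -0.0, -26.7]
force: [0.1, 0.8, -0.3]
opening: 0.0696
gripper_force: 0.0
```

Emit:
{"api": "send_rows", "payload": {"increments": [[[0,0,0.2,0],[0,0,0.5,0],[0,0,0.8,0],[-0.1,-0.1,1,0],[-0.3,-0.3,1,0],[-0.5,-0.45,1,0],[-0.65,-0.5,1,0],[-0.65,-0.5,1,0],[-0.65,-0.5,1,0]]]}}

```text
clock: 19.77
tool_pos: [0.4807, 0.1965, 0.2166]
orientation: [-179.9, -0.0, -26.7]
force: [0.7, -0.1, -0.2]
opening: 0.07
gripper_force: 0.0
```

```bash
python3 - <<'E'
from h import *
look([('wheel_worn',0.005,.012),('wheel_green',0,.007),('arbor',0,.02)],cam='wrist',name='w5')
look([('wheel_green',0,.007),('wheel_worn',.005,.012)],cam='scene')
E
```

```text
t 19.77 tcp [0.4807 0.1965 0.2166] yaw [-179.9   -0.   -26.7] open 0.07 F [ 0.7 -0.1 -0.2]
wheel_worn spot [(0.75, [127.0, 165.0], [0.6075, 0.2947, 0.005])] circ (0.89, [0.6096, 0.2946, 0.0418], [116.3, 77.9, 207.1, 172.9])
wheel_green spot [(0.8, [204.0, 419.0], [0.4328, 0.1123, 0.0])] circ (0.74, [0.4318, 0.1179, 0.0499], [368.3, 156.3, 463.8, 256.6])
arbor spot [] circ (0.56, [0.572, 0.0031, 0.0397], [436.5, 0.1, 534.6, 23.6])
t 20.12 tcp [0.4804 0.1962 0.2157] yaw [180.    0.  -26.7] open 0.07 F [ 0.5  0.5 -0.6]
wheel_green spot [(0.57, [237.0, 411.0], [0.4375, 0.1165, 0.0])] circ (0.71, [0.434, 0.1176, 0.0526], [389.9, 216.2, 432.1, 254.1])
wheel_worn spot [(0.94, [317.0, 488.0], [0.6125, 0.2929, 0.005])] circ (0.59, [0.6134, 0.296, 0.0418], [471.5, 300.5, 510.8, 336.3])
```

View pics/w5.png

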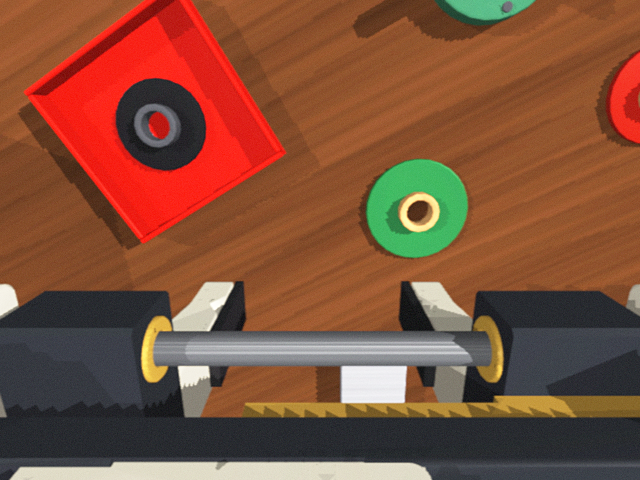

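The worn wheel lies mid-tray at (124,161). The green wheel is at (208,417), which works out to (0.432,0.117). Picking it.

Emit:
{"api": "send_rows", "payload": {"increments": [[[-0.12,-0.2,-0.1,0],[-0.24,-0.395,-0.3,0],[-0.24,-0.395,-0.55,0],[-0.24,-0.395,-0.8,0],[-0.24,-0.395,-0.95,0],[-0.24,-0.395,-1,0]]]}}

```text
clock: 21.12
tool_pos: [0.4314, 0.1164, 0.0147]
orientation: [179.8, 0.1, -26.7]
force: [-0.5, 0.2, -0.3]
opening: 0.07
gripper_force: 0.0
```

Emit:
{"api": "send_rows", "payload": {"increments": [[[0,0,-0.025,0],[0,0,-0.04,0],[0,0,-0.04,0]]]}}

```text
clock: 21.5
tool_pos: [0.4326, 0.1174, 0.0088]
orientation: [-179.9, -0.0, -26.7]
force: [0.1, 0.4, 0.5]
opening: 0.0698
gripper_force: 0.0
```

Emit:
{"api": "send_rows", "payload": {"increments": [[[0,0,0,0],[0,0,0,0],[0,0,0,0],[0,0,0,0],[0,0,0,0],[0,0,0,0],[0,0,0,0]]], "jaw": 0}}

```text
clock: 22.38
tool_pos: [0.4322, 0.1171, 0.0082]
orientation: [-180.0, -0.0, -26.7]
force: [-0.6, -0.9, 2.4]
opening: 0.0361
gripper_force: 30.0
```

Emit:
{"api": "send_rows", "payload": {"increments": [[[0,0,0.06,0],[0,0,0.2,0],[0,0,0.4,0],[0,0,0.55,0],[0,0,0.65,0],[0,0,0.65,0]]]}}

```text
clock: 23.12
tool_pos: [0.4329, 0.1176, 0.1401]
orientation: [-179.8, -0.1, -26.7]
force: [0.2, -0.9, -1.3]
opening: 0.0358
gripper_force: 30.0
```

```bash
python3 - <<'E'
from h import *
z=ctrl.get_obs()['tool_pos'][2]
look([('wheel_green',z-.0085,z-.0015)],name='w6')
print(ctrl.get_obs()['tool_pos'])
E
```

```text
t 23.12 tcp [0.4329 0.1176 0.1401] yaw [-1.798e+02 -1.000e-01 -2.670e+01] open 0.0358 F [ 0.2 -0.9 -1.3]
wheel_green spot [(0.78, [293.0, 323.0], [0.4314, 0.1165, 0.1316])] circ (0.58, [0.4362, 0.1144, 0.048], [217.6, 189.4, 428.8, 389.5])
[0.43154282 0.11671589 0.13758629]
```

View pics/w6.png

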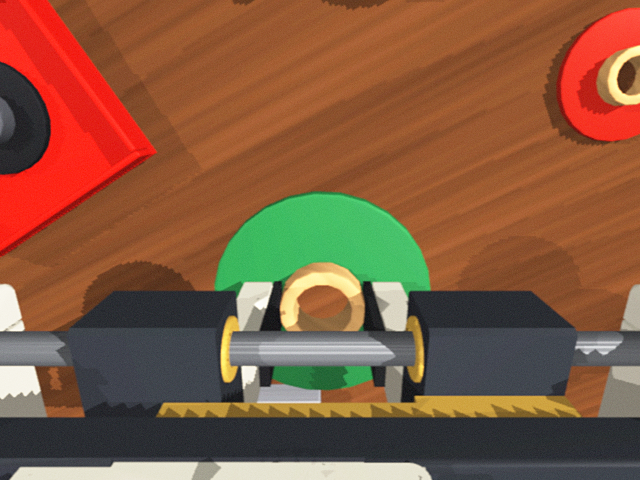

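The green wheel is held centred in the jaws, with its hub at (300,322). On to the post.

Emit:
{"api": "send_rows", "payload": {"increments": [[[0.1,-0.1,0,0],[0.3,-0.25,0,0],[0.5,-0.4,0,0],[0.7,-0.55,0,0],[0.82,-0.65,0,0],[0.868,-0.69,0,0],[0.868,-0.69,0,0],[0.868,-0.69,0,0],[0.868,-0.69,-0.15,0],[0.868,-0.69,-0.2,0],[0.868,-0.69,-0.25,0]]]}}

```text
clock: 24.65
tool_pos: [0.6058, -0.0204, 0.0884]
orientation: [-180.0, -0.0, -26.6]
force: [-0.7, -0.7, -0.8]
opening: 0.0361
gripper_force: 30.0
```

```bash
python3 - <<'E'
from h import *
save('wrist','w7');o=ctrl.get_obs();print(o['tool_pos'],o['force'],o['opening'])
E
```

```text
[ 0.60519688 -0.02053342  0.08699775] [ 0.38549336  0.293941   -3.74665769] 0.03595474764571039
```

View pics/w7.png

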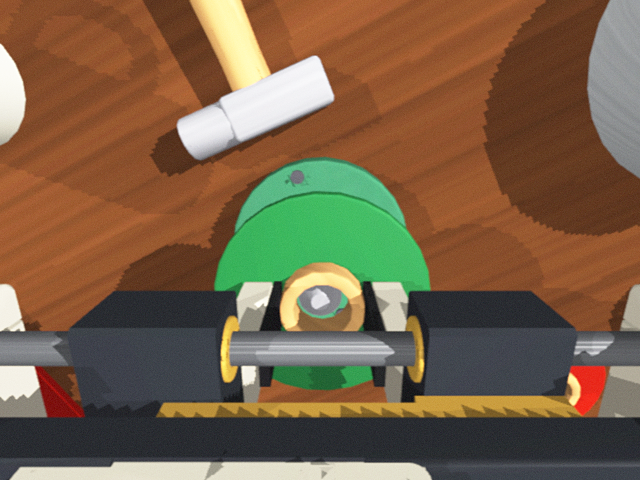

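The post tip at (300,320) shows inside the hub hole, so the wheel is threaded. Lowering it home.

Emit:
{"api": "send_rows", "payload": {"increments": [[[0,0,-0.06,0],[0,0,-0.13,0],[0,0,-0.2,0],[0,0,-0.25,0],[0,0,-0.28,0],[0,0,-0.295,0],[0,0,-0.295,0]]]}}

```text
clock: 25.58
tool_pos: [0.6057, -0.021, 0.0291]
orientation: [180.0, 0.0, -26.7]
force: [0.4, -0.2, -1.0]
opening: 0.0358
gripper_force: 30.0
```

Emit:
{"api": "send_rows", "payload": {"increments": [[[0,0,0,0],[0,0,0,0],[0,0,0,0],[0,0,0,0]]], "jaw": 0.8}}

```text
clock: 26.08
tool_pos: [0.6059, -0.0209, 0.0293]
orientation: [-180.0, -0.0, -26.7]
force: [0.5, 0.4, -0.2]
opening: 0.0679
gripper_force: 0.0
```

Emit:
{"api": "send_rows", "payload": {"increments": [[[0,0,0.15,0],[0,0,0.4,0],[0,0,0.7,0],[0,0,0.9,0],[-0.1,0,0.97,0],[-0.25,-0.05,0.97,0],[-0.4,-0.1,0.97,0],[-0.5,-0.15,0.97,0],[-0.5,-0.15,0.97,0],[-0.5,-0.15,0.97,0]]]}}

```text
clock: 27.32
tool_pos: [0.5063, -0.051, 0.2234]
orientation: [-180.0, -0.0, -26.7]
force: [0.2, 0.9, 0.6]
opening: 0.0695
gripper_force: 0.0
```

```bash
python3 - <<'E'
from h import *
look([('wheel_green',.02,.027),('wheel_red',0,.007),('collar',.005,.03)],name='w8')
look([('wheel_red',0,.007),('wheel_green',.02,.027)],cam='scene')
E
```

```text
t 27.32 tcp [ 0.5063 -0.051   0.2234] yaw [-180.    -0.   -26.7] open 0.0695 F [0.2 0.9 0.6]
wheel_green spot [(0.72, [121.0, 247.0], [0.603, -0.0237, 0.02])] circ (0.72, [0.6042, -0.0203, 0.0501], [187.1, 60.6, 296.8, 181.3])
wheel_red spot [(0.69, [233.0, 413.0], [0.4313, -0.1186, 0.0])] circ (0.97, [0.433, -0.1172, 0.0443], [371.5, 190.3, 456.2, 272.9])
collar spot [] circ (0.72, [0.3483, -0.249, 0.0416], [553.7, 221.8, 594.4, 290.8])
t 27.68 tcp [ 0.506  -0.0508  0.2229] yaw [180.    0.  -26.7] open 0.0704 F [-0.6  0.1 -0.7]
wheel_red spot [(0.65, [220.0, 312.0], [0.4284, -0.1177, 0.0])] circ (0.78, [0.436, -0.1179, 0.044], [292.4, 205.8, 330.5, 234.3])
wheel_green spot [(0.98, [291.0, 342.0], [0.611, -0.0219, 0.02])] circ (0.59, [0.6081, -0.0195, 0.0509], [320.8, 266.5, 364.9, 308.2])
```

View pics/w8.png

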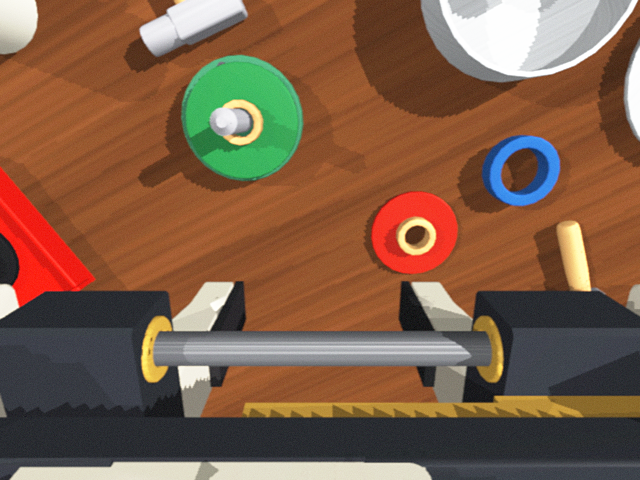

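The green wheel is home around the post at (118,242), and the red is at (232,414), which works out to (0.433,-0.118). Picking red.

Emit:
{"api": "send_rows", "payload": {"increments": [[[-0.15,-0.15,-0.1,0],[-0.363,-0.334,-0.3,0],[-0.363,-0.334,-0.55,0],[-0.363,-0.334,-0.8,0],[-0.363,-0.334,-0.95,0],[-0.363,-0.334,-1,0]]]}}

```text
clock: 28.68
tool_pos: [0.4321, -0.118, 0.0217]
orientation: [179.9, 0.1, -26.7]
force: [0.5, 0.7, 0.6]
opening: 0.07
gripper_force: 0.0
```

Emit:
{"api": "send_rows", "payload": {"increments": [[[0,0,-0.05,0],[0,0,-0.075,0],[0,0,-0.075,0]]]}}

```text
clock: 29.05
tool_pos: [0.4335, -0.1177, 0.0085]
orientation: [-180.0, -0.0, -26.7]
force: [-0.5, 0.4, 0.1]
opening: 0.0703
gripper_force: 0.0
```

Emit:
{"api": "send_rows", "payload": {"increments": [[[0,0,0,0],[0,0,0,0],[0,0,0,0],[0,0,0,0],[0,0,0,0],[0,0,0,0],[0,0,0,0]]], "jaw": 0}}

```text
clock: 29.92
tool_pos: [0.4332, -0.1178, 0.0083]
orientation: [180.0, -0.0, -26.7]
force: [-1.0, -0.5, 5.1]
opening: 0.0371
gripper_force: 30.0
```

Emit:
{"api": "send_rows", "payload": {"increments": [[[0,0,0.06,0],[0,0,0.2,0],[0,0,0.4,0],[0,0,0.55,0],[0,0,0.65,0],[0,0,0.65,0],[0,0,0.65,0]]]}}

```text
clock: 30.8
tool_pos: [0.4326, -0.1177, 0.1378]
orientation: [-180.0, 0.0, -26.7]
force: [-0.9, 0.0, -1.2]
opening: 0.0372
gripper_force: 30.0
```

```bash
python3 - <<'E'
from h import *
z=ctrl.get_obs()['tool_pos'][2]
look([('wheel_red',z-.0085,z-.0015)],name='w9')
E
```

```text
t 30.8 tcp [ 0.4326 -0.1177  0.1378] yaw [-180.     0.   -26.7] open 0.0372 F [-0.9  0.  -1.2]
wheel_red spot [(0.66, [291.0, 321.0], [0.4325, -0.1176, 0.1293])] circ None
```

Emit:
{"api": "send_rows", "payload": {"increments": [[[0.1,0.06,0,0],[0.3,0.17,0,0],[0.5,0.28,0,0],[0.7,0.4,0,0],[0.82,0.46,0,0],[0.863,0.484,0,0],[0.863,0.484,0,0],[0.863,0.484,0,0],[0.863,0.484,-0.15,0],[0.863,0.484,-0.2,0],[0.863,0.484,-0.25,0]]]}}

```text
clock: 32.33
tool_pos: [0.6057, -0.0212, 0.0883]
orientation: [-180.0, -0.0, -26.7]
force: [0.1, 0.5, -1.1]
opening: 0.0374
gripper_force: 30.0
```

```bash
python3 - <<'E'
from h import *
save('wrist','w10');o=ctrl.get_obs();print(o['tool_pos'],o['force'],o['opening'])
E
```

```text
[ 0.60512672 -0.02121339  0.08701584] [-0.49952472  0.87237905 -2.07050248] 0.03703950250809524
```

View pics/w10.png

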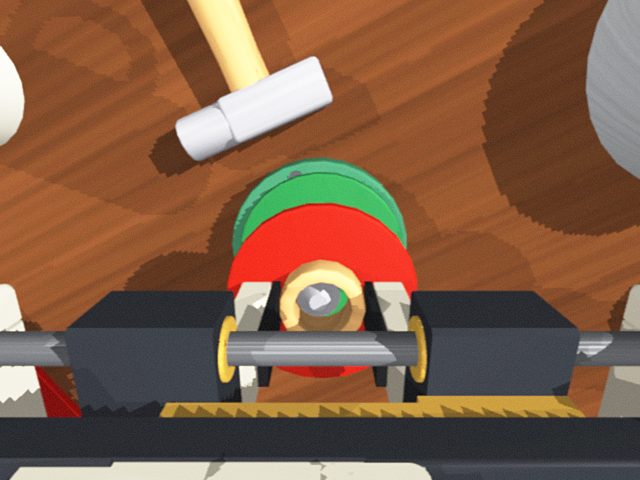

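The post is through the red hub at (298,320). Lowering it home, then on to the tin.

Emit:
{"api": "send_rows", "payload": {"increments": [[[0,0,-0.06,0],[0,0,-0.12,0],[0,0,-0.165,0],[0,0,-0.195,0],[0,0,-0.207,0],[0,0,-0.207,0]]]}}

```text
clock: 33.12
tool_pos: [0.6059, -0.0209, 0.0468]
orientation: [-180.0, -0.0, -26.7]
force: [-0.6, -0.7, -0.8]
opening: 0.0373
gripper_force: 30.0
```

Emit:
{"api": "send_rows", "payload": {"increments": [[[0,0,0,0],[0,0,0,0],[0,0,0,0],[0,0,0,0]]], "jaw": 0.8}}

```text
clock: 33.62
tool_pos: [0.6058, -0.0209, 0.0469]
orientation: [-180.0, -0.0, -26.7]
force: [0.4, 0.6, 0.1]
opening: 0.0683
gripper_force: 0.0
```

Emit:
{"api": "send_rows", "payload": {"increments": [[[0,0,0.15,0],[0,0,0.4,0],[0,0,0.7,0],[-0.05,-0.1,0.885,0],[-0.15,-0.3,0.885,0],[-0.22,-0.5,0.885,0],[-0.275,-0.64,0.885,0],[-0.275,-0.64,0.885,0],[-0.275,-0.64,0.885,0]]]}}

```text
clock: 34.75
tool_pos: [0.5509, -0.1488, 0.2238]
orientation: [-180.0, -0.0, -26.7]
force: [0.2, -0.2, -0.6]
opening: 0.07
gripper_force: 0.0
```

```bash
python3 - <<'E'
from h import *
look([('collar',.005,.03),('tin',0,.05),('wheel_red',.038,.045),('wheel_green',.02,.027)],name='w11')
look([('wheel_red',.038,.045),('collar',.005,.03)],cam='scene')
E
```

```text
t 34.75 tcp [ 0.5509 -0.1488  0.2238] yaw [-180.    -0.   -26.7] open 0.07 F [ 0.2 -0.2 -0.6]
collar spot [(0.88, [73.0, 415.0], [0.6172, -0.2755, 0.005])] circ (0.83, [0.6145, -0.2742, 0.0236], [391.3, 42.1, 452.1, 103.8])
tin spot [(0.94, [83.0, 425.0], [0.6052, -0.282, 0.0])] circ (0.58, [0.6027, -0.2801, 0.0811], [339.5, 0.0, 542.4, 183.8])
wheel_red spot [(0.71, [214.0, 167.0], [0.6085, -0.018, 0.038])] circ (0.74, [0.6053, -0.0218, 0.0448], [118.7, 168.4, 218.5, 261.0])
wheel_green spot [] circ (0.79, [0.6042, -0.0222, 0.0497], [136.9, 158.6, 228.0, 261.8])
t 35.2 tcp [ 0.5509 -0.1486  0.2237] yaw [180.    0.  -26.7] open 0.0702 F [ 0.  -0.6 -0.3]
wheel_red spot [(0.61, [286.0, 345.0], [0.6063, -0.0152, 0.038])] circ (0.91, [0.6085, -0.0214, 0.0458], [320.9, 268.3, 364.9, 305.5])
collar spot [(0.6, [279.0, 227.0], [0.6159, -0.2763, 0.005])] circ (0.76, [0.6222, -0.2734, 0.0268], [216.1, 268.2, 235.6, 287.6])
```

View pics/w11.png

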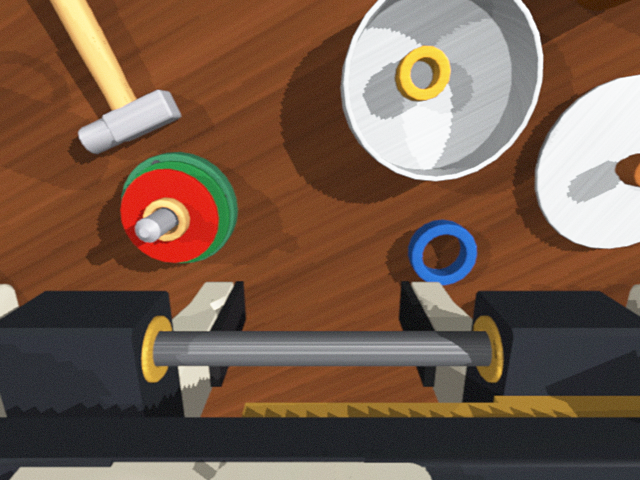

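Both wheels are home around (215,168). The collar is at (72,424), which works out to (0.6145,-0.2755) inside the tin. Picking the collar.

Emit:
{"api": "send_rows", "payload": {"increments": [[[0.15,-0.3,0,0],[0.32,-0.632,-0.1,0],[0.32,-0.632,-0.3,0],[0.32,-0.632,-0.55,0],[0.32,-0.632,-0.75,0],[0.32,-0.632,-0.9,0],[0.32,-0.632,-1,0],[0.32,-0.632,-1,0]]], "jaw": 0.8}}

```text
clock: 36.45
tool_pos: [0.6135, -0.2752, 0.0218]
orientation: [179.9, 0.2, -26.7]
force: [0.6, -0.0, 0.6]
opening: 0.0701
gripper_force: 0.0
```

Emit:
{"api": "send_rows", "payload": {"increments": [[[0,0,-0.04,0],[0,0,-0.06,0],[0,0,-0.06,0]]]}}

```text
clock: 36.83
tool_pos: [0.6148, -0.2753, 0.012]
orientation: [-180.0, -0.0, -26.7]
force: [0.2, -0.8, 0.3]
opening: 0.0701
gripper_force: 0.0
```

Emit:
{"api": "send_rows", "payload": {"increments": [[[0,0,0,0],[0,0,0,0],[0,0,0,0],[0,0,0,0],[0,0,0,0],[0,0,0,0]]], "jaw": 0}}

```text
clock: 37.58
tool_pos: [0.6148, -0.2755, 0.012]
orientation: [180.0, -0.0, -26.7]
force: [0.9, -0.4, 3.2]
opening: 0.0433
gripper_force: 30.0
```

Emit:
{"api": "send_rows", "payload": {"increments": [[[0,0,0.06,0],[0,0,0.2,0],[0,0,0.4,0],[0,0,0.55,0],[0,0,0.63,0],[0,0,0.63,0],[0,0,0.63,0]]]}}

```text
clock: 38.45
tool_pos: [0.6139, -0.275, 0.1363]
orientation: [180.0, 0.1, -26.7]
force: [-0.1, 0.3, -1.6]
opening: 0.043
gripper_force: 30.0
```

```bash
python3 - <<'E'
from h import *
z=ctrl.get_obs()['tool_pos'][2]
look([('collar',z-.007,z+.018)],name='w12')
E
```

```text
t 38.45 tcp [ 0.6139 -0.275   0.1363] yaw [ 1.80e+02  1.00e-01 -2.67e+01] open 0.043 F [-0.1  0.3 -1.6]
collar spot [(0.95, [290.0, 322.0], [0.6148, -0.2758, 0.1293])] circ (0.64, [0.6201, -0.2786, 0.0232], [270.0, 246.9, 376.2, 335.3])
```

View pics/w12.png

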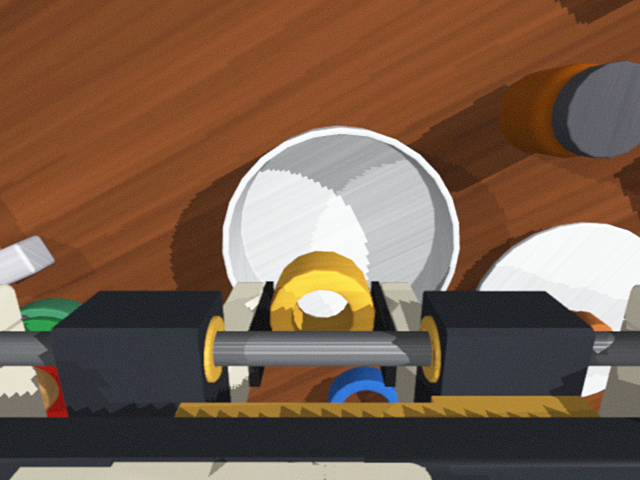

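The collar is held centred at (300,322). On to the post.

Emit:
{"api": "send_rows", "payload": {"increments": [[[0,0.1,0,0],[0,0.3,0,0],[0,0.55,0,0],[0,0.8,0,0],[0,0.95,0,0]]]}}

```text
clock: 39.22
tool_pos: [0.6144, -0.0824, 0.1375]
orientation: [180.0, 0.0, -26.6]
force: [0.2, -1.5, -0.1]
opening: 0.043
gripper_force: 30.0
```

Emit:
{"api": "send_rows", "payload": {"increments": [[[-0.02,0.15,0,0],[-0.045,0.28,0,0],[-0.045,0.322,0,0],[-0.045,0.322,0,0],[-0.045,0.322,0,0],[-0.045,0.322,-0.1,0],[-0.045,0.322,-0.18,0],[-0.045,0.322,-0.22,0],[-0.045,0.322,-0.24,0]]]}}

```text
clock: 40.35
tool_pos: [0.6057, -0.0213, 0.0892]
orientation: [180.0, 0.0, -26.7]
force: [-0.3, 0.6, -1.1]
opening: 0.0432
gripper_force: 30.0
```

```bash
python3 - <<'E'
from h import *
save('wrist','w13');o=ctrl.get_obs();print(o['tool_pos'],o['force'],o['opening'])
E
```

```text
[ 0.60561893 -0.02116268  0.08900556] [-0.97197957  0.27155504 -1.81012138] 0.043423549128251214
```

View pics/w13.png

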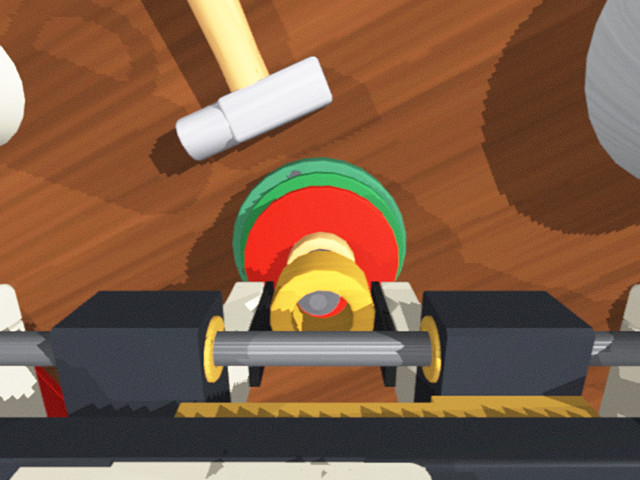

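The post tip shows inside the collar bore at (302,320). Lowering, releasing, then going back to the lid.

Emit:
{"api": "send_rows", "payload": {"increments": [[[0,0,-0.05,0],[0,0,-0.09,0],[0,0,-0.12,0],[0,0,-0.132,0],[0,0,-0.132,0]]]}}

```text
clock: 41.02
tool_pos: [0.6059, -0.0209, 0.0634]
orientation: [-180.0, -0.0, -26.7]
force: [0.3, 0.1, -0.8]
opening: 0.0433
gripper_force: 30.0
```

Emit:
{"api": "send_rows", "payload": {"increments": [[[0,0,0,0],[0,0,0,0],[0,0,0,0],[0,0,0,0]]], "jaw": 0.8}}

```text
clock: 41.52
tool_pos: [0.6058, -0.0209, 0.0634]
orientation: [-180.0, -0.0, -26.7]
force: [-0.8, -0.3, 0.0]
opening: 0.0692
gripper_force: 0.0
```

Emit:
{"api": "send_rows", "payload": {"increments": [[[0,0,0.15,0],[0,0,0.4,0],[0,0,0.65,0],[0,0,0.8,0],[-0.1,-0.2,0.8,0],[-0.2,-0.45,0.8,0],[-0.3,-0.7,0.8,0],[-0.35,-0.9,0.8,0],[-0.35,-0.9,0.8,0],[-0.35,-0.9,0.8,0]]]}}

```text
clock: 42.78
tool_pos: [0.5357, -0.201, 0.2233]
orientation: [-180.0, 0.0, -26.7]
force: [0.2, 0.6, 0.2]
opening: 0.0702
gripper_force: 0.0
```

```bash
python3 - <<'E'
from h import *
look([('lid',.0,.014),('tin',0,.05)],name='w14')
look([('wheel_red',.038,.045),('collar',.056,.081),('wheel_green',.02,.027),('wheel_worn',.005,.012),('lid',0,.014)],cam='scene',name='sc14')
im=cv2.imread('pics/sc14.png')[220:340,280:440]; cv2.imwrite('pics/sc14c.png',cv2.resize(im,None,fx=4,fy=4,interpolation=2))
E
```

```text
t 42.77 tcp [ 0.5357 -0.201   0.2233] yaw [-180.     0.   -26.7] open 0.0702 F [0.2 0.6 0.2]
lid spot [(0.94, [176.0, 554.0], [0.4527, -0.4154, 0.0])] circ None
tin spot [(0.56, [92.0, 367.0], [0.607, -0.2827, 0.0])] circ (0.76, [0.6021, -0.2814, 0.08], [273.5, 0.0, 475.2, 192.9])
t 43.02 tcp [ 0.5361 -0.2001  0.2233] yaw [-180.     0.   -26.6] open 0.0702 F [-0.2 -0.3  0.3]
wheel_red spot [(0.63, [286.0, 342.0], [0.6084, -0.0211, 0.038])] circ (0.74, [0.6094, -0.0208, 0.0456], [323.3, 269.0, 365.7, 303.6])
collar spot [(0.78, [284.0, 342.0], [0.6122, -0.0224, 0.056])] circ (0.6, [0.6145, -0.0207, 0.027], [331.6, 269.7, 355.1, 292.8])
wheel_green spot [(0.64, [292.0, 340.0], [0.6125, -0.0238, 0.02])] circ (0.66, [0.6151, -0.0181, 0.0478], [322.2, 289.0, 366.0, 311.4])
wheel_worn spot [(0.82, [318.0, 490.0], [0.6162, 0.2958, 0.005])] circ (0.9, [0.6138, 0.2949, 0.0409], [471.2, 300.3, 508.9, 336.8])
lid spot [(0.62, [211.0, 185.0], [0.4522, -0.4223, 0.0])] circ (0.85, [0.4554, -0.4199, 0.0848], [151.3, 182.6, 222.4, 240.7])
```

View pics/sc14c.png

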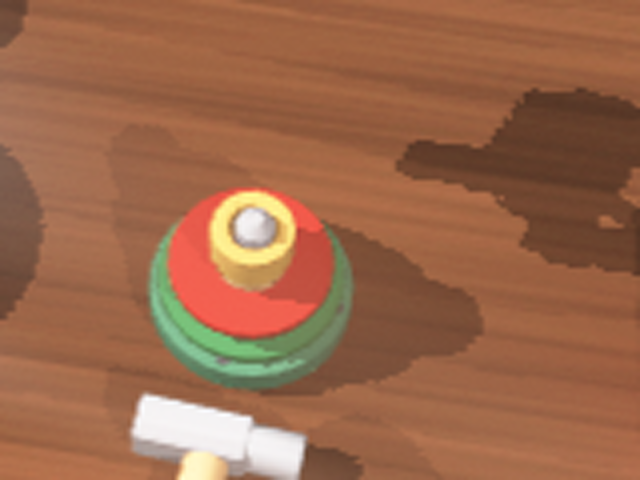

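The scene crop shows the collar on the red wheel on the green wheel around the post, level. That was my last picture, so from here I go by numbers. Fetching the lid.

Emit:
{"api": "send_rows", "payload": {"increments": [[[-0.1,-0.25,0,0],[-0.2,-0.5,-0.1,0],[-0.3,-0.75,-0.2,0],[-0.42,-1,-0.3,0],[-0.42,-1,-0.3,0]]]}}

```text
clock: 44.2
tool_pos: [0.4488, -0.4032, 0.1611]
orientation: [180.0, 0.2, -27.0]
force: [0.7, 0.2, -0.1]
opening: 0.0703
gripper_force: 0.0
```

Emit:
{"api": "send_rows", "payload": {"increments": [[[0,-0.088,-0.1,0],[0,-0.088,-0.3,0],[0,-0.088,-0.5,0],[0,-0.088,-0.63,0],[0,-0.088,-0.69,0],[0,-0.088,-0.69,0]]]}}

```text
clock: 44.95
tool_pos: [0.4519, -0.4183, 0.0247]
orientation: [180.0, 0.1, -26.6]
force: [-0.3, -0.4, 0.5]
opening: 0.0701
gripper_force: 0.0
```

Emit:
{"api": "send_rows", "payload": {"increments": [[[0,0,0,0],[0,0,0,0],[0,0,0,0],[0,0,0,0],[0,0,0,0],[0,0,0,0],[0,0,0,0],[0,0,0,0]]], "jaw": 0}}

```text
clock: 45.95
tool_pos: [0.4518, -0.4187, 0.0257]
orientation: [180.0, -0.0, -26.7]
force: [-0.5, -0.4, 5.2]
opening: 0.0294
gripper_force: 30.0
```

Emit:
{"api": "send_rows", "payload": {"increments": [[[0,0,0.06,0],[0,0,0.2,0],[0,0,0.4,0],[0,0,0.55,0],[0,0,0.6,0],[0,0,0.6,0],[0,0,0.6,0]]]}}

```text
clock: 46.82
tool_pos: [0.451, -0.4179, 0.1437]
orientation: [-180.0, 0.1, -26.7]
force: [0.1, 0.4, -2.4]
opening: 0.0291
gripper_force: 30.0
```

```bash
python3 - <<'E'
from h import *
z=ctrl.get_obs()['tool_pos'][2]
look([('lid',z-.025,z-.011),('tin',0,.05)],name='w15')
look([('lid',z-.025,z-.011)],cam='scene',name='sc15')
E
```

```text
t 46.83 tcp [ 0.451  -0.4179  0.1437] yaw [-1.80e+02  1.00e-01 -2.67e+01] open 0.0291 F [ 0.1  0.4 -2.4]
lid spot [(0.91, [276.0, 323.0], [0.4511, -0.4189, 0.1187])] circ (0.74, [0.4557, -0.4207, 0.0808], [151.9, 111.7, 492.2, 403.2])
tin spot [(0.97, [125.0, 73.0], [0.5998, -0.283, 0.0])] circ (0.84, [0.5842, -0.2969, 0.0817], [0.0, 0.1, 179.9, 245.9])
t 47.08 tcp [ 0.4515 -0.4184  0.1445] yaw [ 1.80e+02  1.00e-01 -2.67e+01] open 0.0295 F [ 0.5  0.8 -1.6]
lid spot [(0.86, [183.0, 176.0], [0.4581, -0.4138, 0.1187])] circ (0.81, [0.4583, -0.4183, 0.0831], [138.1, 159.3, 215.9, 210.5])
```

Emit:
{"api": "send_rows", "payload": {"increments": [[[0.1,0.1,0,0],[0.28,0.25,0,0],[0.48,0.43,0,0],[0.65,0.6,0,0],[0.757,0.693,0,0],[0.757,0.693,0,0],[0.757,0.693,-0.1,0],[0.757,0.693,-0.2,0],[0.757,0.693,-0.29,0],[0.757,0.693,-0.34,0],[0.757,0.693,-0.362,0],[0.757,0.693,-0.362,0]]]}}

```text
clock: 48.72
tool_pos: [0.6033, -0.2801, 0.0731]
orientation: [180.0, -0.0, -26.7]
force: [0.2, -0.7, -1.5]
opening: 0.0293
gripper_force: 30.0
```

Emit:
{"api": "send_rows", "payload": {"increments": [[[0,0,-0.012,0],[0,0,-0.022,0],[0,0,-0.022,0]]]}}

```text
clock: 49.1
tool_pos: [0.6031, -0.2799, 0.0686]
orientation: [-180.0, 0.0, -26.7]
force: [0.5, -0.3, -2.8]
opening: 0.0292
gripper_force: 30.0
```

Plug is in the tin, with no contact at z=0.0686. A little lower, then release and back off to check.

Emit:
{"api": "send_rows", "payload": {"increments": [[[0,0,-0.004,0],[0,0,-0.006,0],[0,0,-0.006,0]]]}}

```text
clock: 49.48
tool_pos: [0.6033, -0.2799, 0.0677]
orientation: [-180.0, -0.0, -26.7]
force: [-0.8, 0.5, 1.3]
opening: 0.0291
gripper_force: 30.0
```

Emit:
{"api": "send_rows", "payload": {"increments": [[[0,0,0,0],[0,0,0,0],[0,0,0,0],[0,0,0,0],[0,0,0,0]]], "jaw": 0.9}}

```text
clock: 50.1
tool_pos: [0.6032, -0.28, 0.0674]
orientation: [180.0, -0.0, -26.7]
force: [0.1, -0.7, -0.1]
opening: 0.0735
gripper_force: 0.0
```

Emit:
{"api": "send_rows", "payload": {"increments": [[[0,0,0.15,0],[0,0,0.4,0],[0,0,0.65,0],[0,0,0.8,0],[-0.1,0.2,0.8,0],[-0.2,0.45,0.8,0],[-0.27,0.65,0.8,0],[-0.27,0.65,0.8,0],[-0.27,0.65,0.8,0],[-0.27,0.65,0.8,0]]]}}

```text
clock: 51.35
tool_pos: [0.5494, -0.1506, 0.2272]
orientation: [180.0, 0.0, -26.7]
force: [-0.0, -0.5, -0.2]
opening: 0.0787
gripper_force: 0.0
```

```bash
python3 - <<'E'
from h import *
look([('lid',.042,.056),('wheel_red',.038,.045),('collar',.056,.081),('arbor',0,.02),('tape',0,.02)],name='w16')
look([('lid',.042,.056),('wheel_red',.038,.045),('collar',.056,.081),('wheel_worn',.005,.012),('tape',0,.02)],cam='scene',name='sc16')
for c in ['wheel_yellow','wheel_white']: print(c,find(c,'scene'))
# compare stack patch with the earlier scene picture, knob vs flange centre
a=cv2.imread('pics/sc14.png')[255:320,310:380].astype(int);b=cv2.imread('pics/sc16.png')[255:320,310:380].astype(int);print('diff',abs(a-b).mean())
a=cv2.imread('pics/sc0.png')[225:310,180:270].astype(int);b=cv2.imread('pics/sc16.png')[225:310,180:270].astype(int);print('lid diff',abs(a-b).mean())
E
```

```text
t 51.35 tcp [ 0.5494 -0.1506  0.2272] yaw [180.    0.  -26.7] open 0.0787 F [-0.  -0.5 -0.2]
lid spot [(0.61, [82.0, 431.0], [0.6028, -0.2792, 0.042])] circ (0.55, [0.603, -0.2788, 0.082], [332.9, 0.5, 539.9, 181.6])
wheel_red spot [(0.84, [216.0, 167.0], [0.6046, -0.0171, 0.038])] circ (0.97, [0.6054, -0.022, 0.0441], [117.6, 169.5, 215.5, 261.8])
collar spot [(0.96, [216.0, 158.0], [0.6089, -0.0191, 0.056])] circ (0.74, [0.606, -0.0262, 0.0265], [119.2, 196.5, 186.5, 253.7])
arbor spot [] circ (0.66, [0.6075, -0.024, 0.0548], [124.2, 151.7, 233.6, 253.0])
tape spot [(0.69, [245.0, 434.0], [0.45, -0.2333, 0.0])] circ (0.77, [0.4513, -0.232, 0.0354], [403.6, 218.2, 471.8, 281.9])
t 51.9 tcp [ 0.5492 -0.15    0.2273] yaw [-180.     0.   -26.7] open 0.0791 F [-0.1  0.2  0.5]
lid spot [(0.96, [265.0, 224.0], [0.6019, -0.2801, 0.042])] circ (0.97, [0.6066, -0.2788, 0.0831], [185.3, 230.0, 263.5, 295.7])
wheel_red spot [(0.82, [287.0, 342.0], [0.6101, -0.0224, 0.038])] circ (0.67, [0.6105, -0.0218, 0.0451], [320.7, 268.0, 364.0, 304.6])
collar spot [(0.59, [284.0, 340.0], [0.6122, -0.025, 0.056])] circ (0.56, [0.6138, -0.0215, 0.0263], [337.5, 266.5, 354.7, 290.4])
wheel_worn spot [(0.68, [318.0, 487.0], [0.6154, 0.2906, 0.005])] circ (0.96, [0.6134, 0.2947, 0.0419], [471.8, 298.9, 509.9, 335.8])
tape spot [(0.92, [218.0, 260.0], [0.4423, -0.2398, 0.0])] circ (0.58, [0.4556, -0.231, 0.0388], [249.2, 203.8, 276.7, 230.6])
wheel_yellow []
wheel_white []
diff 2.63032967032967
lid diff 2.955032679738562
```

```bash
python3 -c "
from plant import ctrl
print(ctrl.close_job())"
```

```text
the job is handed in; nothing more can be done
None
```

The job was handed in at about 52 s and no verdict came back; by the last camera checks green, red and the brass collar are home on the post, the worn wheel is in the tray and the lid is seated on the tin.

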